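# Get the mortar out from behind the shelf tins

### The arm

A 6-joint arm with a two-finger parallel gripper is mounted at the origin on the work surface. World frame = base frame: x ahead of the robot, y to its left, z up, the work surface at z = 0. Lengths are in m, angles in rad, forces in N, time in s.
With the tool pointing down it reaches from about 0.425 to 0.95 m from the base axis. Payload 3.5 kg.
Tool frame: the origin (TCP) lies at the very end of the fingers, on their centre line; the grasp point (between the pads) lies 19 mm behind it; z points along the fingers, y is the direction in which the jaws open and shut (so a half turn about z gives the same grasp; the last joint's range is limited). The gripper opens to 85 mm and grips with 20 to 120 N. Pads are 22 mm wide; open, the fingers measure 114 mm over their backs; the gripper's body (76 mm by 85 mm) begins 54 mm behind the grasp point. The pads swing forward as they close: fully open they stand 13 mm farther back than shut.
Start: joints at [-1.497, 0.286, 1.577, -0, 1.279, -0.15], TCP at [0.15, -0.658, 0.231] pointing down, gripper open.
Joint ranges: [-2.77, 2.77], [-0.9, 2.22], [0.21, 2.48], [-1.53, 4.67], [0.24, 2.81], [-2.84, 2.84]. Speed limits (rad/s): [2.79, 2.79, 3.14, 3.14, 3.14, 3.14].

### API

Orientations are given as a unit quaternion [x, y, z, w].
In Python, from plant import ctrl, eyes, ticket gives the robot as it stands.
- The arm moves only by the tool send_rows, never from a script. Its arguments are lists of equal length, an entry for each row: "translation": the shift along the tool's x, y, z in units of 30 mm (1.0 is 30 mm), a list of three; "rotation": the turn, a rotation vector about the tool's x, y, z in units of 5 degrees (1.0 is 5 degrees), a list of three; "grip": the finger opening in mm, from 0 to 85.4. A call has 1 to 5 rows; each row shifts and turns the commanded pose from where the row before left it, along the tool's axes as they then stand; what a row does not reach is not made up. A row lasts 1/8 s, in which the tool goes at most 62.5 mm and 10.7 degrees, less where a joint would pass 70% of its speed; a pose out of reach is approached as far as the arm can. A call is refused whole if a number of a shift passes 1 or a number of a turn 1, either way. A call with a gripper value outside its range is refused whole. The fingers move at their own pace and stop on an object; "squeeze" is the grip in N (left out, the last holds). Time passes only in rows, so rows that do not move let the fingers close. It gives the time, the measured TCP pose, the force and the opening at its end, in the units of the state.
- ctrl.get_state(): the state, without advancing time (a new reading comes with each control period).
- eyes.read_camera(name): name is "side" or "top" or "wrist"; returns a dict with "image" (420x560x3 uint8, blue, green, red), "mtx" (3x3 intrinsics, pixels), "dist_coeffs" ([k1, k2, p1, p2, k3] as OpenCV has them; the pictures are not rectified), "xyz" and "orientation" of the camera in the world; the wrist camera has in their place "hand_eye" (4x4, takes a point from camera to tool coordinates, whose origin is the TCP and whose axes are the flange's). Camera axes: x right, y down, z forward; pixel columns grow to the right and rows downward; lengths in m; the calibration is good to about 2 mm. A picture is of the moment at which its call begins: read the wrist's pose just before it. There is no depth.
- ticket.sign_off(): hands the job in, once; it reports no verdict.
The state is a dict: "time": time; "qpos": joint angles; "dq": joint speeds; "joint_efforts": joint torques, N m; "eef_pos": TCP position; "tcp_rot": TCP orientation; "contact_force": force on the tool from outside, world axes, zero at the start; "wrist_torque": the same for the moment, N m; "opening": opening from 0.0 (shut) to 1.0 (fully open).
Only numpy, scipy, OpenCV 4.12 (cv2) and the standard library are available. Lean on these libraries where they do the work, as an engineer would, in place of code of your own. Each camera call takes 0.05 s, during which the arm holds its last target. There are 200 camera calls.

### The job

The iron mortar is wanted, but it is boxed in at the back of the low steel shelf by the bean tin, the tea caddy and the pepper mill: first set all three aside on the enamel tray, then lift the mortar out and stand it in the middle of the round pounding block, and only then put the bean tin, the caddy and the pepper mill back on the shelf, each in the spot where it stood before. Keep everything upright, set things down rather than dropping them, and leave the mug, the scoop and the pestle alone.

Things in the scene. Friction and masses are not known exactly. Their poses are not given: they have to be found in the camera images.
- shelf: Low galvanised shelf, deck 200 (x) by 340 mm (y), its top 90 mm above the origin (bench level, middle); back lip (+x) 22 mm above the deck. Mortar at the middle of the back lip; bean tin, caddy and pepper mill close round it, one in front (-x), one each side, in any order: no finger room. A fixed coffee mill hangs at its +y end (centre x 55, y 214 mm; 90 mm square; crank sweeps radius 80 mm, up to z 200 mm).
- bean_tin: Round tin canister for beans, 79 mm diameter, lid top at 108 mm, with a turned wooden knob on the lid that is the grip: 28 mm diameter between 119 and 140 mm height (thinner neck below it), top at 144 mm. Origin at the centre of its underside, z up. About 0.35 kg.
- tea_caddy: Square tea tin, 75 by 75 mm, lid top at 100 mm, with a wooden bar handle on top that is the grip: 62 mm long along its y, 12 mm wide along its x, from 118 to 132 mm height, on two thin posts. Origin at the centre of its underside, z up. About 0.3 kg.
- pepper_mill: Turned dark wooden pepper mill, base 66 mm diameter, narrow waist, round head that is the grip: 44 mm diameter between 108 and 134 mm height (shoulder below it 52 mm diameter at 94 mm), top at 149 mm. Origin at the centre of its underside, z up. About 0.25 kg.
- mortar: Squat black cast-iron mortar, open at the top, 64 mm diameter at the rim, slightly narrower below (63 mm at 34 mm height, 54 mm at the foot), 56 mm tall, wall 7 mm, inner floor at 12 mm. Origin at the centre of its underside, z up. About 0.6 kg.
- tray: Rectangular white speckled enamel tray fixed on the bench, for setting things aside: flat floor 220 mm (its x) by 200 mm (its y) at 4 mm above the bench, rim 12 mm high. Origin on the bench under its middle. Room for all three things at once. It lies to the left or the right of the shelf.
- pounding_block: Round slice of log with bark edge fixed on the bench, 130 mm diameter, top at 32 mm above the bench. Origin on the bench under its middle. On the side opposite the tray.
- mug: Bystander, leave alone: chipped speckled white enamel mug, 82 mm diameter, 80 mm tall, handle to its -x. Origin at the centre of its underside. Between robot and shelf.
- scoop: Bystander, leave alone: carved hickory scoop lying on the bench between robot and shelf, bowl 54 mm diameter and 28 mm high, handle 115 mm long to its -x. Origin at the underside of the bowl.
- pestle: Bystander, leave alone: black iron pestle, 129 mm long along its x, 30 mm thick, lying on the bench on the robot's side of the pounding block. Origin on the bench under its middle.
Things that resemble listed ones, but are neither listed nor needed, are in the scene too. Several things look just like the pounding_block: the one meant starts nearest to the robot's base.

How it is judged:
By the outcome, as a careful person would: the job done as asked, in the order asked, and still so for the second after the job is handed in, with the robot touching nothing.
It also fails if it takes over 134 s, if anything falls off the work surface, if the arm or the gripper's body presses on something with over 40 N, if the wrist force passes 120 N, or if a joint passes its speed limit or range.

## Working session

There is one attempt and no reset: what is moved stays moved. The work goes in short steps, Python scripts to look and compute and a tool call to move; the robot and the scene stay as the last step left them, time stands still between calls to the robot, and variables do not carry over. Pictures are saved under pics/ and viewed, about 12 in all and at most 16, crops included, and the job is handed in when it is done.

Besides the shell and the picture viewer there is one more tool, called after "Request:" as name(argument=value, ...) on one line, values as JSON. send_rows: Moves the arm, as the interface text tells. Its arguments: {"type":"object","properties":{"translation":{"type":"array"},"rotation":{"type":"array"},"grip":{"type":"array"},"squeeze":{"type":"number"}},"required":["translation","rotation","grip"]}

```bash
ls; mkdir -p pics; cat > h.py <<'E'
import numpy as np, cv2
from scipy.spatial.transform import Rotation as R
from plant import ctrl, eyes, ticket
def shot(n,fn=None):
    s=ctrl.get_state(); c=eyes.read_camera(n)
    if n=='wrist':
        T=np.eye(4);T[:3,:3]=R.from_quat(s['tcp_rot']).as_matrix();T[:3,3]=s['eef_pos'];T=T@np.array(c['hand_eye'])
        c['Rm'],c['p']=T[:3,:3],T[:3,3]
    else:
        c['Rm'],c['p']=R.from_quat(c['orientation']).as_matrix(),np.array(c['xyz'])
    if fn: cv2.imwrite('pics/'+fn,c['image'])
    return c
def ray(c,uv):
    p=cv2.undistortPoints(np.array(uv,float).reshape(-1,1,2),np.array(c['mtx']),np.array(c['dist_coeffs']))[:,0]
    return np.c_[p,np.ones(len(p))]@c['Rm'].T
def onz(c,uv,z):
    d=ray(c,uv); return (c['p']+d*((z-c['p'][2])/d[:,2])[:,None])
def proj(c,X):
    rv=cv2.Rodrigues(c['Rm'].T)[0]; return cv2.projectPoints(np.array(X,float).reshape(-1,1,3),rv,-c['Rm'].T@c['p'],np.array(c['mtx']),np.array(c['dist_coeffs']))[0][:,0]
E
python3 - <<'E'
from h import *
s=ctrl.get_state(); print(s)
for n in ('top','side'):
    c=shot(n,n+'0.png'); print(n,c['p'],c['Rm'].round(3).tolist(),np.array(c['mtx']).round(1).tolist())
c=shot('wrist'); print(c['hand_eye'])
E
```

```text
pics
{'time': 0.0, 'qpos': array([-1.49697427e+00,  2.87146607e-01,  1.57818156e+00,  3.08648081e-06,
        1.27862371e+00, -1.49972185e-01]), 'dq': array([ 0.00086456, -0.00095815, -0.00034704,  0.0008225 , -0.0012513 ,
        0.0019395 ]), 'joint_efforts': array([-2.53379831e-04, -4.05982876e+01, -2.92626232e+01, -1.25147258e-04,
        5.93967721e-03, -5.21090286e-06]), 'eef_pos': array([ 0.14980164, -0.65748609,  0.22995743]), 'tcp_rot': array([ 9.93745405e-01,  1.11663234e-01,  4.63792057e-05, -1.17870105e-03]), 'contact_force': array([-0.21138133,  0.22218092,  0.05301983]), 'wrist_torque': array([-0.00836123, -0.02478481,  0.00106711]), 'opening': 1.0004165121235873}
top [ 0.3265349  -0.12806595  1.12963632] [[0.006, -0.985, 0.173], [-1.0, -0.004, 0.01], [-0.009, -0.173, -0.985]] [[385.0, 0.0, 279.2], [0.0, 385.0, 204.9], [0.0, 0.0, 1.0]]
side [ 1.26411486 -0.93815405  0.86110605] [[0.725, 0.391, -0.567], [0.689, -0.407, 0.6], [0.004, -0.825, -0.565]] [[396.2, 0.0, 276.5], [0.0, 396.2, 211.1], [0.0, 0.0, 1.0]]
[[ 3.89084592e-04 -9.52157712e-01 -3.05606838e-01  7.80958537e-02]
 [ 9.99999919e-01  4.02755218e-04  1.83178914e-05  3.01967732e-04]
 [ 1.05643227e-04 -3.05606820e-01  9.52157792e-01 -1.43527430e-01]
 [ 0.00000000e+00  0.00000000e+00  0.00000000e+00  1.00000000e+00]]
```

View pics/top0.png

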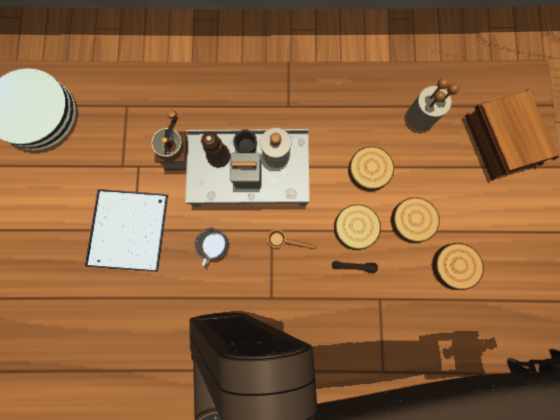

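View pics/side0.png

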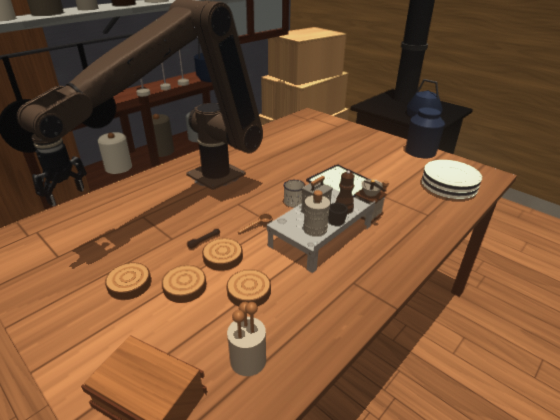

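The top view (up = +x, left = +y) shows the tray at (127,230), and on the shelf at (248,167) the pepper mill on the +y side (210,143), the bean tin on the -y side (276,145), the caddy in front (245,165) and the mortar behind (245,140). The pounding block lookalikes are at (358,227), (372,168), (416,220) and (459,266). Bystanders: mug (212,245), scoop (277,240), pestle (355,267). The side view agrees.

```bash
python3 - <<'E'
from h import *
c=shot('top'); im=c['image']
hsv=cv2.cvtColor(im,cv2.COLOR_BGR2HSV)
for p in [(358,227),(372,168),(416,220),(459,266)]:
    print('block',p,onz(c,[p],.032).round(3), np.linalg.norm(onz(c,[p],.032)[0,:2]).round(3), hsv[p[1]+8,p[0]+8])
m=cv2.inRange(hsv,(15,60,120),(30,200,255)); 
n,l,st,ce=cv2.connectedComponentsWithStats(m)
for i in range(1,n):
    if st[i,4]>300: print(st[i],ce[i].round(1),onz(c,[ce[i]],.032).round(3))
# tray
m=cv2.inRange(hsv,(0,0,130),(180,70,255)); n,l,st,ce=cv2.connectedComponentsWithStats(m)
i=l[225,130]; cn=cv2.findContours((l==i).astype('uint8'),0,1)[0][0]
W=onz(c,cn[:,0],.008)[:,:2]; print('tray',st[i],cv2.minAreaRect(W.astype('float32')*1000))
def crop(x,y,w,h,k,fn): cv2.imwrite('pics/'+fn,cv2.resize(im[y:y+h,x:x+w],None,fx=k,fy=k,interpolation=cv2.INTER_CUBIC))
crop(145,105,175,130,4.5,'crop_top.png')
E
```

```text
block (358, 227) [[ 0.457 -0.343  0.032]] 0.571 [ 21 118 221]
block (372, 168) [[ 0.631 -0.388  0.032]] 0.741 [ 18 137 217]
block (416, 220) [[ 0.478 -0.508  0.032]] 0.697 [ 19 133 215]
block (459, 266) [[ 0.349 -0.618  0.032]] 0.71 [ 18 140 219]
[ 351  147   43   41 1408] [371.9 167.1] [[ 0.633 -0.388  0.032]]
[ 395  198   44   43 1519] [416.5 219.1] [[ 0.48  -0.509  0.032]]
[ 336  204   45   45 1536] [357.8 226.1] [[ 0.459 -0.342  0.032]]
[ 437  244   46   45 1627] [459.7 265.9] [[ 0.35  -0.62   0.032]]
tray [  88  191   78   79 5047] ((449.5173645019531, 327.0307312011719), (197.08157348632812, 218.56263732910156), 85.96363830566406)
```

View pics/crop_top.png

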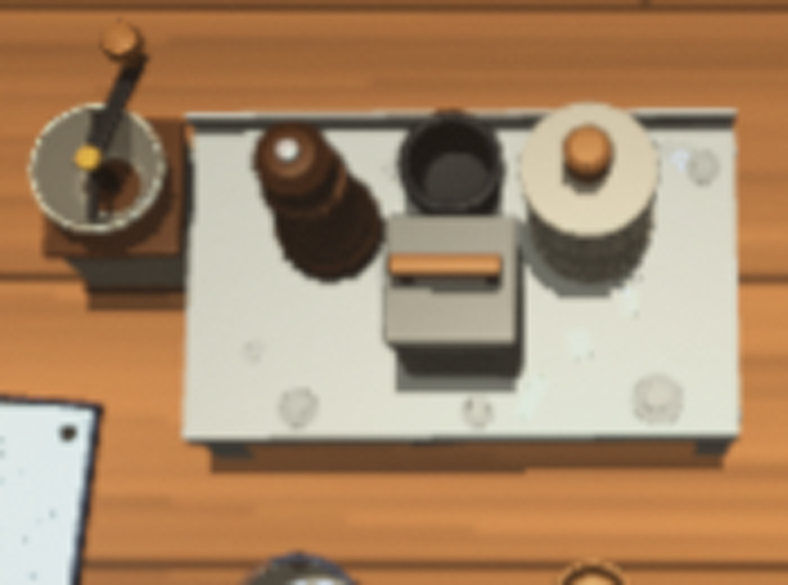

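```bash
python3 - <<'E'
from h import *
c=shot('top')
f=lambda u,v,z:onz(c,[(145+(u+.5)/4.5-.5,105+(v+.5)/4.5-.5)],z)[0].round(3)
for n,u,v,z in [('pep',290,158,.224),('pepbase',330,232,.09),('knob',588,150,.225),('lid',590,168,.198),('bar',445,263,.222),('barL',389,263,.222),('barR',502,263,.222),('lidc',452,282,.19),('mortar',451,165,.146),('FL',185,438,.09),('FR',738,438,.09),('BL',190,118,.112),('BR',735,113,.112)]: print(n,f(u,v,z))
print(proj(shot('side'),[[.459,-.342,.032]]))
s=c['image'][190:265,320:400]; cv2.imwrite('pics/blk.png',cv2.resize(c['image'][140:300,320:490],None,fx=3,fy=3))
E
```

```text
pep [0.648 0.055 0.224]
pepbase [0.648 0.055 0.09 ]
knob [ 0.653 -0.108  0.225]
lid [ 0.652 -0.109  0.198]
bar [ 0.59  -0.031  0.222]
barL [ 0.59  -0.001  0.222]
barR [ 0.59  -0.062  0.222]
lidc [ 0.588 -0.032  0.19 ]
mortar [ 0.672 -0.025  0.146]
FL [0.517 0.139 0.09 ]
FR [ 0.518 -0.198  0.09 ]
BL [0.713 0.14  0.112]
BR [ 0.718 -0.196  0.112]
[[222.22061354 250.00161899]]
```

View pics/blk.png

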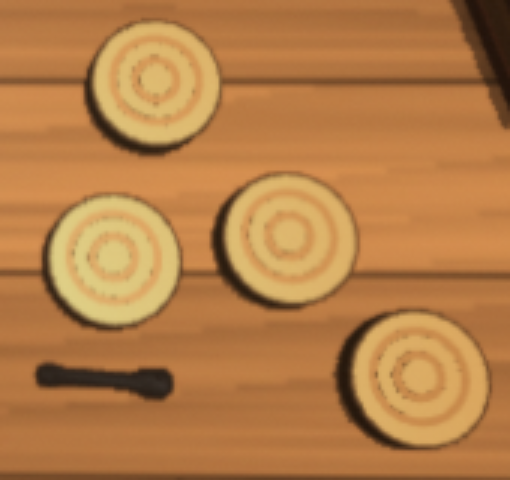

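I choose the block at crop (113,258), image (358,226), world (0.459,-0.342). It is nearest the base at 0.57 m, against 0.70 m or more for the others, and the pestle lies on its robot side. Next I move up, turn the jaws along x, and go over the shelf for a wrist view.

Request:
send_rows(translation=[[0,0,-0.35],[0,0,-0.35],[0,0,-0.35],[0,0,-0.35],[0,0,-0.35]], rotation=[[0,0,-1],[0,0,-1],[0,0,-1],[0,0,-1],[0,0,-1]], grip=[60,60,60,60,60])

```text
time: 0.92
eef_pos: [0.1498, -0.6581, 0.284]
tcp_rot: [0.946, 0.325, 0.0, -0.0]
contact_force: [0.9, -0.5, 0.3]
opening: 0.702
```

Request:
send_rows(translation=[[0,0,-0.35],[0,0,-0.35],[0,0,-0.35],[0,0,-0.35],[0,0,-0.35]], rotation=[[0,0,-1],[0,0,-1],[0,0,-1],[0,0,-1],[0,0,-1]], grip=[60,60,60,60,60])

```text
time: 1.55
eef_pos: [0.1498, -0.6581, 0.3365]
tcp_rot: [0.853, 0.522, 0.0, -0.0]
contact_force: [0.1, 0.3, -0.0]
opening: 0.701
```

Request:
send_rows(translation=[[0,0,-0.35],[0,0,-0.35],[0,0,-0.35],[0,0,-0.35],[0,0,-0.35]], rotation=[[0,0,-1],[0,0,-1],[0,0,-1],[0,0,-1],[0,0,-1]], grip=[60,60,60,60,60])

```text
time: 2.17
eef_pos: [0.1498, -0.6581, 0.389]
tcp_rot: [0.719, 0.695, 0.0, -0.0]
contact_force: [-0.1, -0.4, -0.4]
opening: 0.702
```

Request:
send_rows(translation=[[0,0,-0.35],[0.5,0.5,0],[1,1,0],[1,1,0],[1,1,0]], rotation=[[0,0,-0.44],[0,0,0],[0,0,0],[0,0,0],[0,0,0]], grip=[60,60,60,60,60])

```text
time: 2.8
eef_pos: [0.2564, -0.5508, 0.3986]
tcp_rot: [0.707, 0.707, 0.001, -0.0]
contact_force: [0.5, 0.0, 1.0]
opening: 0.708
```

Request:
send_rows(translation=[[1,1,0],[1,1,0],[1,1,0],[1,1,0],[1,1,0]], rotation=[[0,0,0],[0,0,0],[0,0,0],[0,0,0],[0,0,0]], grip=[60,60,60,60,60])

```text
time: 3.42
eef_pos: [0.4059, -0.4004, 0.3987]
tcp_rot: [0.707, 0.707, 0.0, -0.0]
contact_force: [0.5, 0.9, -0.3]
opening: 0.704
```

Request:
send_rows(translation=[[1,1,0],[1,1,0],[1,1,0],[1,1,0],[1,1,0]], rotation=[[0,0,0],[0,0,0],[0,0,0],[0,0,0],[0,0,0]], grip=[60,60,60,60,60])

```text
time: 4.05
eef_pos: [0.5553, -0.2503, 0.3987]
tcp_rot: [0.707, 0.707, 0.0, -0.0]
contact_force: [0.3, -1.1, 0.3]
opening: 0.704
```

Request:
send_rows(translation=[[1,1,0],[1,1,0],[1,0.2,0],[1,0,0],[1,0,0]], rotation=[[0,0,0],[0,0,0],[0,0,0],[0,0,0],[0,0,0]], grip=[60,60,60,60,60])

```text
time: 4.68
eef_pos: [0.6201, -0.1004, 0.3985]
tcp_rot: [0.707, 0.707, -0.0, -0.001]
contact_force: [0.3, 0.2, -0.0]
opening: 0.701
```

Request:
send_rows(translation=[[0.9,0,0],[0.5,0,0],[0,0,0],[0,0,0]], rotation=[[0,0,0],[0,0,0],[0,0,0],[0,0,0]], grip=[60,60,60,60])

```text
time: 5.18
eef_pos: [0.6205, -0.0615, 0.3991]
tcp_rot: [0.707, 0.707, -0.0, 0.0]
contact_force: [-0.5, -0.6, -0.1]
opening: 0.705
```

```bash
python3 - <<'E'
from h import *
s=ctrl.get_state(); print(s['time'],s['eef_pos'],R.from_quat(s['tcp_rot']).as_matrix().round(3).tolist(),s['opening'])
c=shot('wrist'); import pickle; pickle.dump(c,open('w1.pkl','wb'))
cv2.imwrite('pics/w1.png',cv2.resize(c['image'],(800,600)))
E
```

```text
5.175 [ 0.62048228 -0.06145703  0.39911768] [[0.0, 1.0, -0.0], [1.0, -0.0, -0.0], [-0.0, -0.0, -1.0]] 0.705146436727844
```

View pics/w1.png

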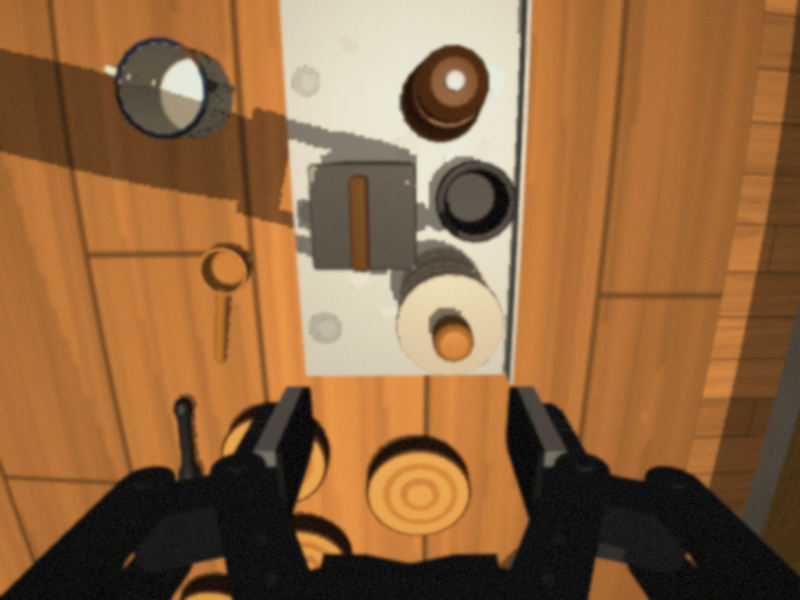

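The wrist view (800x600) shows the bar handle at (359,222), the mortar rim at (476,200), the tin lid at (450,322) with its knob at (453,337), and the pepper head at (458,82).

```bash
python3 - <<'E'
from h import *; import pickle
c=pickle.load(open('w1.pkl','rb')); im=c['image']; g=lambda u,v,z:onz(c,[((u+.5)*.7-.5,(v+.5)*.7-.5)],z)[0].round(4)
for n,u,v,z in [('pepHead',459,82,.211),('knobtop',453,333,.230),('bar',359,222,.222),('barA',358,176,.222),('barB',360,270,.222),('lid1',311,165,.19),('lid2',414,163,.19),('lid3',313,269,.19),('lid4',416,267,.19),('mortar',476,200,.146)]: print(n,g(u,v,z))
hsv=cv2.cvtColor(im,cv2.COLOR_BGR2HSV); 
def blob(m,u,v,z,n):
    _,l,st,ce=cv2.connectedComponentsWithStats(m); i=l[int(v*.7),int(u*.7)]
    cn=max(cv2.findContours((l==i).astype('uint8'),0,1)[0],key=len); e=cv2.minEnclosingCircle(cn); 
    W=onz(c,cn[:,0],z)[:,:2].astype('float32'); print(n,st[i],cv2.minEnclosingCircle(W), cv2.minAreaRect(W*1000))
print(hsv[int(225*.7),int(359*.7)],hsv[int(335*.7),int(453*.7)],hsv[int(300*.7),int(430*.7)],hsv[int(100*.7),int(465*.7)])
orange=cv2.inRange(hsv,(5,130,60),(20,255,255))
blob(orange,359,222,.222,'bar'); blob(orange,453,333,.228,'knob')
lid=cv2.inRange(hsv,(12,20,120),(30,110,255)); lid=cv2.morphologyEx(lid,cv2.MORPH_OPEN,np.ones((5,5)));blob(lid,430,295,.198,'lid')
E
```

```text
pepHead [0.6508 0.0552 0.211 ]
knobtop [ 0.6492 -0.102   0.23  ]
bar [ 0.5882 -0.0296  0.222 ]
barA [ 0.5884 -0.001   0.222 ]
barB [ 0.588 -0.061  0.222]
lid1 [0.5533 0.0048 0.19  ]
lid2 [0.6234 0.0058 0.19  ]
lid3 [ 0.5508 -0.068   0.19  ]
lid4 [ 0.625  -0.0666  0.19  ]
mortar [ 0.6721 -0.0234  0.146 ]
[ 15 173 118] [ 15 168 225] [ 21  62 232] [ 13 145 142]
bar [244 123  15  66 814] ((0.5885953903198242, -0.030587267130613327), 0.029907695949077606) ((587.9620971679688, -30.58875274658203), (11.637228012084961, 59.26705551147461), 0.1336001455783844)
knob [304 221  27  32 691] ((0.648647665977478, -0.10662158578634262), 0.016358742490410805) ((649.6445922851562, -106.60575866699219), (25.078479766845703, 31.941431045532227), 0.9097036123275757)
lid [  196     0   169   263 26939] ((0.6154490113258362, -0.02018488571047783), 0.14721794426441193) ((615.3125, -20.75096893310547), (151.29075622558594, 254.3260955810547), 0.23309984803199768)
```

Request:
send_rows(translation=[[0.5,-0.53,0.5],[0.5,-0.54,1],[0,0,1],[0,0,1],[0,0,1]], rotation=[[0,0,0],[0,0,0],[0,0,0],[0,0,0],[0,0,0]], grip=[40,40,40,40,40])

```text
time: 5.85
eef_pos: [0.5884, -0.032, 0.2634]
tcp_rot: [0.708, 0.707, -0.0, 0.0]
contact_force: [0.6, -0.3, 0.2]
opening: 0.465
```

Request:
send_rows(translation=[[0,0,1],[0,0,0.8],[0,0,0.4],[0,0,0],[0,0,0]], rotation=[[0,0,0],[0,0,0],[0,0,0],[0,0,0],[0,0,0]], grip=[40,40,40,40,40])

```text
time: 6.48
eef_pos: [0.5893, -0.0314, 0.1998]
tcp_rot: [0.707, 0.707, 0.001, 0.001]
contact_force: [-0.1, -0.6, 0.2]
opening: 0.468
```

Request:
send_rows(translation=[[0,0,0],[0,0,0],[0,0,0],[0,0,0]], rotation=[[0,0,0],[0,0,0],[0,0,0],[0,0,0]], grip=[20,5,5,5], squeeze=40)

```text
time: 6.98
eef_pos: [0.5887, -0.0311, 0.1995]
tcp_rot: [0.707, 0.707, 0.0, 0.0]
contact_force: [-2.4, 0.8, 5.6]
opening: 0.127
```

Request:
send_rows(translation=[[0,0,-0.2],[0,0,-0.5],[0,0,-1],[0,0,-1],[0,0,-0.65]], rotation=[[0,0,0],[0,0,0],[0,0,0],[0,0,0],[0,0,0]], grip=[5,5,5,5,5])

```text
time: 7.6
eef_pos: [0.5889, -0.031, 0.3008]
tcp_rot: [0.707, 0.707, 0.001, 0.001]
contact_force: [0.7, -0.4, -3.8]
opening: 0.129
```

Request:
send_rows(translation=[[0.4,-0.23,0],[0.9,-0.6,0],[1,-0.6,0],[1,-0.6,0],[1,-0.6,0]], rotation=[[0,0,0],[0,0,0],[0,0,0],[0,0,0],[0,0,0]], grip=[5,5,5,5,5])

```text
time: 8.22
eef_pos: [0.5074, 0.0996, 0.2966]
tcp_rot: [0.707, 0.707, -0.001, -0.002]
contact_force: [-0.6, -0.2, -3.9]
opening: 0.131
```

Request:
send_rows(translation=[[1,-0.6,0],[1,-0.6,0],[1,-0.6,0],[1,-0.6,0],[1,-0.6,0.3]], rotation=[[0,0,0],[0,0,0],[0,0,0],[0,0,0],[0,0,0]], grip=[5,5,5,5,5])

```text
time: 8.85
eef_pos: [0.4177, 0.2492, 0.2886]
tcp_rot: [0.707, 0.707, -0.0, -0.001]
contact_force: [0.5, 0.1, -4.5]
opening: 0.125
```

Request:
send_rows(translation=[[0.7,-0.5,0.7],[0.4,-0.3,1],[0,0,1],[0,0,1],[0,0,0.8]], rotation=[[0,0,0],[0,0,0],[0,0,0],[0,0,0],[0,0,0]], grip=[5,5,5,5,5])

```text
time: 9.48
eef_pos: [0.3929, 0.2807, 0.1516]
tcp_rot: [0.707, 0.707, -0.002, -0.001]
contact_force: [-0.2, 0.8, -4.2]
opening: 0.129
```

Request:
send_rows(translation=[[0,0,0.7],[0,0,0.3],[0,0,0],[0,0,0]], rotation=[[0,0,0],[0,0,0],[0,0,0],[0,0,0]], grip=[5,5,5,5])

```text
time: 9.98
eef_pos: [0.3959, 0.2813, 0.1257]
tcp_rot: [0.707, 0.707, 0.001, 0.0]
contact_force: [0.5, -0.2, -4.1]
opening: 0.134
```

Request:
send_rows(translation=[[0,0,0.25],[0,0,0.1],[0,0,0.03],[0,0,0]], rotation=[[0,0,0],[0,0,0],[0,0,0],[0,0,0]], grip=[5,5,5,5])

```text
time: 10.48
eef_pos: [0.3956, 0.281, 0.1135]
tcp_rot: [0.707, 0.707, 0.0, 0.0]
contact_force: [0.3, -0.5, -4.0]
opening: 0.13
```

Request:
send_rows(translation=[[0,0,0.03],[0,0,0.03],[0,0,0]], rotation=[[0,0,0],[0,0,0],[0,0,0]], grip=[5,5,5])

```text
time: 10.85
eef_pos: [0.3961, 0.2812, 0.1136]
tcp_rot: [0.707, 0.707, 0.0, 0.0]
contact_force: [-3.7, -1.8, 6.8]
opening: 0.134
```

Request:
send_rows(translation=[[0,0,0],[0,0,0],[0,0,-0.5],[0,0,-1],[0,0,-1]], rotation=[[0,0,0],[0,0,0],[0,0,0],[0,0,0],[0,0,0]], grip=[30,40,40,40,60])

```text
time: 11.48
eef_pos: [0.3956, 0.281, 0.1883]
tcp_rot: [0.707, 0.707, 0.0, 0.0]
contact_force: [-0.6, -0.4, 0.2]
opening: 0.665
```

Request:
send_rows(translation=[[0,0,-1],[0,0,-1],[-0.4,0.4,-1],[-0.9,1,0],[-0.9,1,0]], rotation=[[0,0,0],[0,0,0],[0,0,0],[0,0,0],[0,0,0]], grip=[65,65,65,65,65])

```text
time: 12.1
eef_pos: [0.4686, 0.2145, 0.2787]
tcp_rot: [0.707, 0.708, 0.001, 0.001]
contact_force: [-0.2, -0.9, -0.3]
opening: 0.761
```

Request:
send_rows(translation=[[-0.9,1,0],[-0.9,1,0],[-0.9,1,0],[-0.9,1,0],[-0.9,1,0]], rotation=[[0,0,0],[0,0,0],[0,0,0],[0,0,0],[0,0,0]], grip=[65,65,65,65,65])

```text
time: 12.72
eef_pos: [0.6187, 0.0791, 0.2778]
tcp_rot: [0.707, 0.707, 0.001, 0.0]
contact_force: [0.4, 0.5, -0.3]
opening: 0.764
```

Request:
send_rows(translation=[[-0.6,0.7,0],[-0.2,0.3,0],[0,0,0],[0,0,0]], rotation=[[0,0,0],[0,0,0],[0,0,0],[0,0,0]], grip=[65,65,65,65])

```text
time: 13.22
eef_pos: [0.6469, 0.057, 0.2769]
tcp_rot: [0.707, 0.708, 0.0, -0.0]
contact_force: [0.9, 0.5, 0.6]
opening: 0.762
```

Request:
send_rows(translation=[[-0.07,0.08,0.4],[0,0,0.9],[0,0,0.9],[0,0,0.5],[0,0,0.17]], rotation=[[0,0,0],[0,0,0],[0,0,0],[0,0,0],[0,0,0]], grip=[65,65,65,65,65])

```text
time: 13.85
eef_pos: [0.6492, 0.0542, 0.1891]
tcp_rot: [0.707, 0.707, -0.001, -0.001]
contact_force: [0.8, 0.4, 0.4]
opening: 0.761
```

Request:
send_rows(translation=[[0,0,0],[0,0,0],[0,0,0],[0,0,0],[0,0,0]], rotation=[[0,0,0],[0,0,0],[0,0,0],[0,0,0],[0,0,0]], grip=[65,50,35,35,35])

```text
time: 14.48
eef_pos: [0.6502, 0.0539, 0.1921]
tcp_rot: [0.707, 0.707, 0.0, 0.0]
contact_force: [-1.8, -0.4, 4.9]
opening: 0.501
```

Request:
send_rows(translation=[[0,0,-0.3],[0,0,-0.8],[0,0,-1],[0,0,-1],[0,-0.3,-0.5]], rotation=[[0,0,0],[0,0,0],[0,0,0],[0,0,0],[0,0,0]], grip=[35,35,35,35,35])

```text
time: 15.1
eef_pos: [0.6415, 0.0538, 0.3]
tcp_rot: [0.707, 0.707, 0.001, 0.001]
contact_force: [-1.5, 0.7, -2.7]
opening: 0.504
```

Request:
send_rows(translation=[[0,-0.9,0],[0.2,-1,0],[0.4,-1,0],[0.8,-0.8,0],[1,-0.5,0]], rotation=[[0,0,0],[0,0,0],[0,0,0],[0,0,0],[0,0,0]], grip=[35,35,35,35,35])

```text
time: 15.72
eef_pos: [0.513, 0.1262, 0.2973]
tcp_rot: [0.707, 0.707, -0.001, -0.001]
contact_force: [1.0, -0.6, -3.0]
opening: 0.5
```

Request:
send_rows(translation=[[1,-0.37,0],[1,0,0],[1,0,0],[1,0,0],[1,0,0.2]], rotation=[[0,0,0],[0,0,0],[0,0,0],[0,0,0],[0,0,0]], grip=[35,35,35,35,35])

```text
time: 16.35
eef_pos: [0.5031, 0.2767, 0.2918]
tcp_rot: [0.707, 0.707, -0.0, -0.0]
contact_force: [0.3, 0.3, -2.4]
opening: 0.503
```

Request:
send_rows(translation=[[0.9,0,0.7],[0.5,0,1],[0.2,0,1],[0,0,1],[0,0,1]], rotation=[[0,0,0],[0,0,0],[0,0,0],[0,0,0],[0,0,0]], grip=[35,35,35,35,35])

```text
time: 16.98
eef_pos: [0.5025, 0.3236, 0.1493]
tcp_rot: [0.707, 0.707, -0.001, -0.0]
contact_force: [0.3, -0.6, -2.7]
opening: 0.503
```

Request:
send_rows(translation=[[0,0,0.8],[0,0,0.3],[0,0,0],[0,0,0]], rotation=[[0,0,0],[0,0,0],[0,0,0],[0,0,0]], grip=[35,35,35,35])

```text
time: 17.48
eef_pos: [0.5045, 0.3242, 0.1199]
tcp_rot: [0.707, 0.707, 0.001, 0.0]
contact_force: [0.3, -0.3, -2.1]
opening: 0.498
```

Target about 0.106.

Request:
send_rows(translation=[[0,0,0.3],[0,0,0.1],[0,0,0.05],[0,0,0],[0,0,0]], rotation=[[0,0,0],[0,0,0],[0,0,0],[0,0,0],[0,0,0]], grip=[35,35,35,35,35])

```text
time: 18.1
eef_pos: [0.5037, 0.3242, 0.1062]
tcp_rot: [0.707, 0.707, 0.0, -0.0]
contact_force: [-4.0, -0.7, 6.1]
opening: 0.502
```

Request:
send_rows(translation=[[0,0,0],[0,0,0],[0,0,-0.6],[0,0,-1],[0,0,-1]], rotation=[[0,0,0],[0,0,0],[0,0,0],[0,0,0],[0,0,0]], grip=[60,65,65,65,65])

```text
time: 18.73
eef_pos: [0.5042, 0.324, 0.1851]
tcp_rot: [0.707, 0.707, 0.001, 0.0]
contact_force: [-0.4, 0.4, 0.4]
opening: 0.761
```

Request:
send_rows(translation=[[0,0,-1],[0,0,-1],[0,0,-1],[-0.6,0,-0.5],[-1,0.2,0]], rotation=[[0,0,0],[0,0,0],[0,0,0],[0,0,0],[0,0,0]], grip=[65,65,65,65,65])

```text
time: 19.35
eef_pos: [0.5102, 0.2753, 0.2904]
tcp_rot: [0.706, 0.708, 0.002, 0.001]
contact_force: [0.0, 0.8, 0.1]
opening: 0.765
```

Request:
send_rows(translation=[[-1,0.4,0],[-1,0.4,0],[-1,0.4,0],[-1,0.4,0],[-1,0.4,0]], rotation=[[0,0,0],[0,0,0],[0,0,0],[0,0,0],[0,0,0]], grip=[65,65,65,65,50])

```text
time: 19.98
eef_pos: [0.5696, 0.1238, 0.2879]
tcp_rot: [0.707, 0.707, -0.0, -0.0]
contact_force: [0.5, -0.7, 0.0]
opening: 0.587
```

Request:
send_rows(translation=[[-1,0.4,0],[-1,0.4,0],[-1,0.4,0],[-1,0.4,0],[-1,0.4,0]], rotation=[[0,0,0],[0,0,0],[0,0,0],[0,0,0],[0,0,0]], grip=[50,50,50,50,50])

```text
time: 20.6
eef_pos: [0.6294, -0.0261, 0.2878]
tcp_rot: [0.707, 0.707, -0.0, -0.0]
contact_force: [0.6, -0.4, 0.0]
opening: 0.585
```

Request:
send_rows(translation=[[-1,0.4,0],[-0.8,0.27,0],[0,0,0],[0,0,0]], rotation=[[0,0,0],[0,0,0],[0,0,0],[0,0,0]], grip=[50,50,50,50])

```text
time: 21.1
eef_pos: [0.6496, -0.0777, 0.2879]
tcp_rot: [0.707, 0.707, 0.0, -0.0]
contact_force: [0.6, 1.0, 0.4]
opening: 0.585
```

```bash
python3 - <<'E'
from h import *
c=shot('top'); cv2.imwrite('pics/t2.png',cv2.resize(c['image'][105:285,60:320],None,fx=3,fy=3))
E
```

```text
(no output)
```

View pics/t2.png

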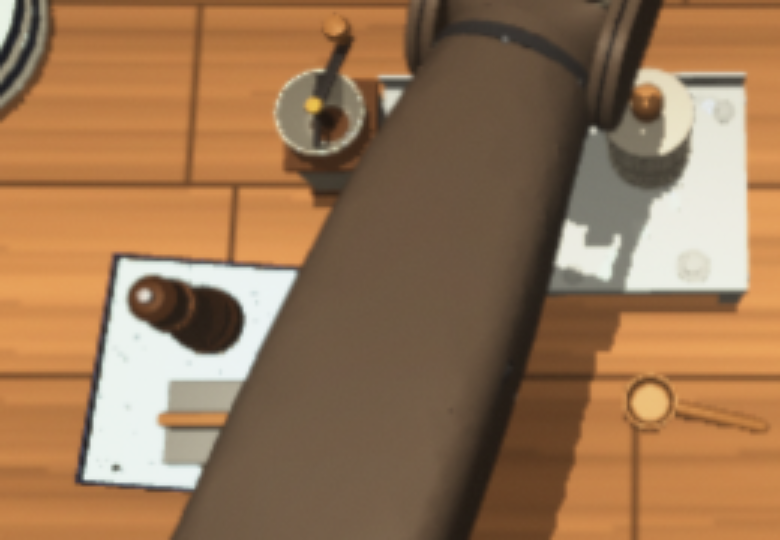

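The view shows the pepper mill (210,310) and the caddy (200,420) upright on the tray, with the tin waiting on the shelf. Next I grip the tin.

Request:
send_rows(translation=[[-0.5,0,0],[-0.5,0.02,0.8],[0,0,1],[0,0,0.8],[0,0,0.33]], rotation=[[0,0,0],[0,0,0],[0,0,0],[0,0,0],[0,0,0]], grip=[50,50,50,50,50])

```text
time: 21.78
eef_pos: [0.6497, -0.108, 0.1982]
tcp_rot: [0.707, 0.707, -0.001, -0.001]
contact_force: [0.6, 0.0, 0.4]
opening: 0.589
```

Request:
send_rows(translation=[[0,0,0],[0,0,0],[0,0,0],[0,0,0],[0,0,0]], rotation=[[0,0,0],[0,0,0],[0,0,0],[0,0,0],[0,0,0]], grip=[50,35,18,18,18])

```text
time: 22.4
eef_pos: [0.6511, -0.1083, 0.2019]
tcp_rot: [0.707, 0.707, 0.0, 0.001]
contact_force: [-2.1, -0.7, 5.5]
opening: 0.309
```

Request:
send_rows(translation=[[0,0,-0.3],[0,0,-0.8],[0,0,-1],[0,0,-1],[0.2,-0.3,-0.5]], rotation=[[0,0,0],[0,0,0],[0,0,0],[0,0,0],[0,0,0]], grip=[18,18,18,18,18])

```text
time: 23.02
eef_pos: [0.6419, -0.1022, 0.3092]
tcp_rot: [0.707, 0.707, 0.0, 0.001]
contact_force: [0.0, -0.8, -3.8]
opening: 0.309
```

Request:
send_rows(translation=[[0.5,-0.8,0],[0.7,-1,0],[0.7,-1,0],[0.7,-1,0],[0.7,-1,0]], rotation=[[0,0,0],[0,0,0],[0,0,0],[0,0,0],[0,0,0]], grip=[18,18,18,18,18])

```text
time: 23.65
eef_pos: [0.4954, -0.0019, 0.3066]
tcp_rot: [0.707, 0.707, -0.001, -0.001]
contact_force: [-0.0, 0.5, -2.4]
opening: 0.311
```

Request:
send_rows(translation=[[0.8,-1,0],[0.9,-0.8,0],[1,-0.6,0],[1,-0.5,0],[1,-0.3,0]], rotation=[[0,0,0],[0,0,0],[0,0,0],[0,0,0],[0,0,0]], grip=[18,18,18,18,18])

```text
time: 24.28
eef_pos: [0.3996, 0.1389, 0.3068]
tcp_rot: [0.707, 0.707, -0.001, -0.001]
contact_force: [-0.0, -0.3, -2.8]
opening: 0.313
```

Request:
send_rows(translation=[[1,0,0],[1,0,0],[1,0,0],[1,0,0],[1,0,0]], rotation=[[0,0,0],[0,0,0],[0,0,0],[0,0,0],[0,0,0]], grip=[18,18,18,18,18])

```text
time: 24.9
eef_pos: [0.4001, 0.2886, 0.3067]
tcp_rot: [0.707, 0.707, -0.001, -0.0]
contact_force: [1.1, 0.5, -2.7]
opening: 0.313
```

Request:
send_rows(translation=[[1,0,0],[0.6,0,0],[0.3,0,0],[0,0,0]], rotation=[[0,0,0],[0,0,0],[0,0,0],[0,0,0]], grip=[18,18,18,18])

```text
time: 25.4
eef_pos: [0.4012, 0.3447, 0.3078]
tcp_rot: [0.707, 0.707, -0.001, 0.0]
contact_force: [0.9, -0.2, -2.7]
opening: 0.309
```

Request:
send_rows(translation=[[0.6,0,0.3],[0.44,0,0.8],[0,0,1],[0,0,1],[0,0,1]], rotation=[[0,0,0],[0,0,0],[0,0,0],[0,0,0],[0,0,0]], grip=[18,18,18,18,18])

```text
time: 26.02
eef_pos: [0.4013, 0.3762, 0.1836]
tcp_rot: [0.707, 0.707, -0.0, -0.0]
contact_force: [-1.1, -0.2, -2.9]
opening: 0.308
```

Request:
send_rows(translation=[[0,0,1],[0,0,0.7],[0,0,0.3],[0,0,0],[0,0,0]], rotation=[[0,0,0],[0,0,0],[0,0,0],[0,0,0],[0,0,0]], grip=[18,18,18,18,18])

```text
time: 26.65
eef_pos: [0.4022, 0.3766, 0.1264]
tcp_rot: [0.707, 0.707, 0.001, 0.0]
contact_force: [-0.2, -0.1, -2.5]
opening: 0.309
```

Request:
send_rows(translation=[[0,0,0.25],[0,0,0.08],[0,0,0.04],[0,0,0],[0,0,0]], rotation=[[0,0,0],[0,0,0],[0,0,0],[0,0,0],[0,0,0]], grip=[18,18,18,18,18])

```text
time: 27.28
eef_pos: [0.4018, 0.3766, 0.1161]
tcp_rot: [0.707, 0.707, 0.0, -0.0]
contact_force: [-2.8, -1.2, 5.4]
opening: 0.312
```

Request:
send_rows(translation=[[0,0,0],[0,0,0],[0,0,-0.6],[0,0,-1],[0,0,-1]], rotation=[[0,0,0],[0,0,0],[0,0,0],[0,0,0],[0,0,0]], grip=[45,50,50,50,50])

```text
time: 27.9
eef_pos: [0.4017, 0.3762, 0.1941]
tcp_rot: [0.707, 0.707, 0.001, 0.0]
contact_force: [-0.2, -0.3, -0.3]
opening: 0.587
```

Request:
send_rows(translation=[[0,0,-1],[0,0,-1],[0,0,-1],[-0.6,0.4,0],[-1,0.6,0]], rotation=[[0,0,0],[0,0,0],[0,0,0],[0,0,0],[0,0,0]], grip=[50,50,50,50,50])

```text
time: 28.52
eef_pos: [0.4318, 0.3283, 0.2843]
tcp_rot: [0.706, 0.708, 0.002, 0.0]
contact_force: [-0.5, 1.1, -0.6]
opening: 0.587
```

Request:
send_rows(translation=[[-1,0.6,0],[-1,0.6,0],[-1,0.6,0],[-1,0.6,0],[-1,0.6,0]], rotation=[[0,0,0],[0,0,0],[0,0,0],[0,0,0],[0,0,0]], grip=[50,50,50,50,50])

```text
time: 29.15
eef_pos: [0.5222, 0.1771, 0.2836]
tcp_rot: [0.707, 0.707, 0.001, 0.001]
contact_force: [0.0, 0.1, 0.6]
opening: 0.584
```

Request:
send_rows(translation=[[-1,0.6,0],[-1,0.6,0],[-1,0.6,0],[-1,0.6,0],[-1,0.6,0]], rotation=[[0,0,0],[0,0,0],[0,0,0],[0,0,0],[0,0,0]], grip=[85,85,85,85,85])

```text
time: 29.78
eef_pos: [0.6123, 0.027, 0.2836]
tcp_rot: [0.707, 0.707, 0.001, 0.001]
contact_force: [0.7, 1.0, 1.1]
opening: 0.999
```

Request:
send_rows(translation=[[-1,0.6,0],[-0.7,0.3,0],[0,0,0],[0,0,0],[0,0,0]], rotation=[[0,0,0],[0,0,0],[0,0,1],[0,0,1],[0,0,1]], grip=[85,85,85,85,85])

```text
time: 30.4
eef_pos: [0.6385, -0.0228, 0.2828]
tcp_rot: [0.794, 0.608, 0.0, 0.0]
contact_force: [-0.7, 0.1, -0.5]
opening: 0.997
```

Request:
send_rows(translation=[[0,0,0],[0,0,0],[0,0,0],[0,0,0],[0,0,0]], rotation=[[0,0,1],[0,0,1],[0,0,1],[0,0,1],[0,0,1]], grip=[85,85,85,85,85])

```text
time: 31.02
eef_pos: [0.6385, -0.0226, 0.2828]
tcp_rot: [0.907, 0.422, 0.0, 0.0]
contact_force: [-0.2, -1.1, 0.1]
opening: 0.994
```

Request:
send_rows(translation=[[0,0,0],[0,0,0],[0,0,0],[0,0,0],[0,0,0]], rotation=[[0,0,1],[0,0,1],[0,0,1],[0,0,1],[0,0,1]], grip=[85,85,85,85,85])

```text
time: 31.65
eef_pos: [0.6385, -0.0226, 0.2829]
tcp_rot: [0.977, 0.215, 0.0, 0.0]
contact_force: [0.8, -0.4, 0.1]
opening: 0.995
```

Request:
send_rows(translation=[[0,0,0],[0,0,0],[0,0,0],[0,0,0],[0,0,0]], rotation=[[0,0,1],[0,0,1],[0,0,1],[0,0,1],[0,0,1]], grip=[85,85,85,85,85])

```text
time: 32.28
eef_pos: [0.6385, -0.0226, 0.2829]
tcp_rot: [1.0, -0.001, 0.0, -0.0]
contact_force: [0.2, 0.4, -0.2]
opening: 0.996
```

Request:
send_rows(translation=[[0,0,0],[0,0,0],[0,0,0]], rotation=[[0,0,0],[0,0,0],[0,0,0]], grip=[85,85,85])

```text
time: 32.65
eef_pos: [0.6385, -0.0228, 0.2822]
tcp_rot: [1.0, 0.001, 0.0, -0.0]
contact_force: [0.8, 0.5, -0.9]
opening: 0.996
```

```bash
python3 - <<'E'
from h import *
s=ctrl.get_state(); print(s['time'],s['eef_pos'],R.from_quat(s['tcp_rot']).as_matrix().round(3).tolist(),s['opening'],s['qpos'].round(2))
c=shot('wrist'); import pickle; pickle.dump(c,open('w2.pkl','wb'))
cv2.imwrite('pics/w2.png',cv2.resize(c['image'],(800,600)))
E
```

```text
32.65 [ 0.63854092 -0.02280754  0.28218454] [[1.0, 0.001, 0.0], [0.001, -1.0, 0.0], [0.0, -0.0, -1.0]] 0.9963565196327112 [-0.19  0.17  1.62  0.    1.35  1.38]
```

View pics/w2.png

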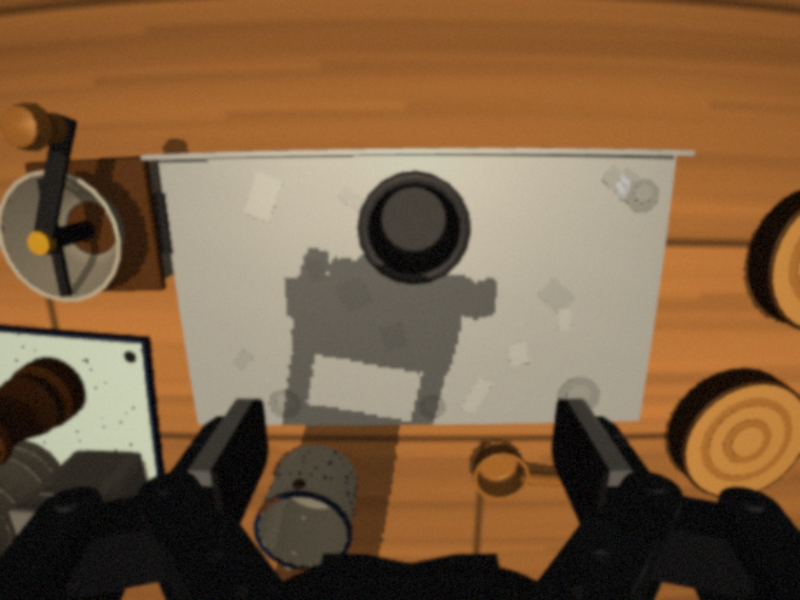

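The mortar stands alone on the shelf, rim centre about (414,227) and dark outline about 359-469 by 172-283. I take its position from the rim ellipse.

```bash
python3 - <<'E'
from h import *; import pickle
c=pickle.load(open('w2.pkl','rb')); f=lambda u,v,z:onz(c,[((u+.5)*.7-.5,(v+.5)*.7-.5)],z)[0].round(4)
print(f(414,227,.146),f(359,226,.146),f(469,226,.146),f(414,172,.146),f(414,283,.146))
print('block',f(748,440,.032))
E
```

```text
[ 0.6737 -0.0256  0.146 ] [0.6743 0.005  0.146 ] [ 0.6744 -0.0562  0.146 ] [ 0.7036 -0.0255  0.146 ] [ 0.6415 -0.0257  0.146 ]
block [ 0.4588 -0.3437  0.032 ]
```

Request:
send_rows(translation=[[0.6,0.04,0.3],[0.55,0.04,0.8],[0,0,1],[0,0,1],[0,0,1]], rotation=[[0,0,0],[0,0,0],[0,0,0],[0,0,0],[0,0,0]], grip=[85,85,85,85,85])

```text
time: 33.33
eef_pos: [0.6731, -0.0253, 0.1581]
tcp_rot: [1.0, 0.0, -0.0, -0.0]
contact_force: [-0.1, -0.3, -0.3]
opening: 0.995
```

Request:
send_rows(translation=[[0,0,0.9],[0,0,0.6],[0,0,0.3],[0,0,0],[0,0,0]], rotation=[[0,0,0],[0,0,0],[0,0,0],[0,0,0],[0,0,0]], grip=[85,85,85,85,85])

```text
time: 33.95
eef_pos: [0.674, -0.0254, 0.1065]
tcp_rot: [1.0, 0.0, 0.001, 0.0]
contact_force: [0.4, 0.1, 0.3]
opening: 0.994
```

Request:
send_rows(translation=[[0,0,0.17],[0,0,0],[0,0,0],[0,0,0],[0,0,0]], rotation=[[0,0,0],[0,0,0],[0,0,0],[0,0,0],[0,0,0]], grip=[85,75,65,55,50], squeeze=80)

```text
time: 34.58
eef_pos: [0.6733, -0.0251, 0.1007]
tcp_rot: [1.0, 0.0, 0.0, -0.0]
contact_force: [-1.8, 0.4, 4.6]
opening: 0.733
```

Request:
send_rows(translation=[[0,0,0],[0,0,0],[0,0,-0.2],[0,0,-0.3],[0,0,0]], rotation=[[0,0,0],[0,0,0],[0,0,0],[0,0,0],[0,0,0]], grip=[50,50,50,50,50])

```text
time: 35.2
eef_pos: [0.6732, -0.0253, 0.115]
tcp_rot: [1.0, 0.0, 0.0, 0.0]
contact_force: [0.5, -0.1, -5.8]
opening: 0.734
```

Request:
send_rows(translation=[[0,0,-0.4],[0,0,-0.9],[0,0,-1],[-0.2,0.3,-0.9],[-0.5,0.7,-0.3]], rotation=[[0,0,0],[0,0,0],[0,0,0],[0,0,0],[0,0,0]], grip=[50,50,50,50,50])

```text
time: 35.83
eef_pos: [0.6531, -0.0556, 0.2231]
tcp_rot: [1.0, 0.001, 0.002, 0.001]
contact_force: [-0.1, 0.2, -5.4]
opening: 0.732
```

Request:
send_rows(translation=[[-0.7,1,0],[-0.7,1,0],[-0.7,1,0],[-0.7,1,0],[-0.7,1,0]], rotation=[[0,0,0],[0,0,0],[0,0,0],[0,0,0],[0,0,0]], grip=[50,50,50,50,50])

```text
time: 36.45
eef_pos: [0.5448, -0.2067, 0.2188]
tcp_rot: [1.0, -0.0, -0.001, -0.0]
contact_force: [0.8, 0.7, -6.4]
opening: 0.737
```

Request:
send_rows(translation=[[-0.7,1,0],[-0.7,1,0],[-0.6,1,0],[-0.5,0.8,0.3],[-0.4,0.6,0.7]], rotation=[[0,0,0],[0,0,0],[0,0,0],[0,0,0],[0,0,0]], grip=[50,50,50,50,50])

```text
time: 37.08
eef_pos: [0.4585, -0.3392, 0.1902]
tcp_rot: [1.0, -0.001, 0.0, 0.001]
contact_force: [0.5, -0.1, -5.3]
opening: 0.738
```

Request:
send_rows(translation=[[0,0.2,1],[0,0,1],[0,0,0.8],[0,0,0],[0,0,0]], rotation=[[0,0,0],[0,0,0],[0,0,0],[0,0,0],[0,0,0]], grip=[50,50,50,50,50])

```text
time: 37.7
eef_pos: [0.46, -0.3439, 0.1068]
tcp_rot: [1.0, -0.0, 0.0, 0.0]
contact_force: [0.1, 0.8, -5.0]
opening: 0.736
```

```bash
python3 - <<'E'
from h import *
s=ctrl.get_state(); print(s['time'],s['eef_pos'])
c=shot('side'); im=c['image']; cv2.imwrite('pics/s3.png',cv2.resize(im[180:320,130:320],None,fx=4,fy=4))
hsv=cv2.cvtColor(im,cv2.COLOR_BGR2HSV); print(proj(c,[[.459,-.343,.032]]))
E
```

```text
37.7 [ 0.46001109 -0.3439432   0.10676904]
[[221.98310158 250.14520055]]
```

View pics/s3.png

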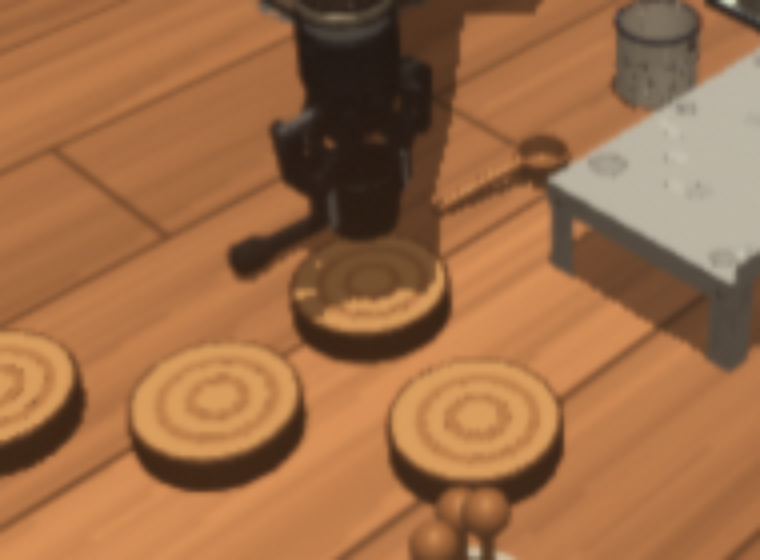

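The mortar hangs over the chosen block. Ring centre at crop (373,278) is image (223.3,249.5), against a predicted (222,250.1), so the target holds. Lowering now.

Request:
send_rows(translation=[[-0.03,0,0.6],[0,0,0.7],[0,0,0.4],[0,0,0.2],[0,0,0]], rotation=[[0,0,0],[0,0,0],[0,0,0],[0,0,0],[0,0,0]], grip=[50,50,50,50,50])

```text
time: 38.38
eef_pos: [0.4593, -0.3433, 0.0487]
tcp_rot: [1.0, 0.0, -0.0, -0.0]
contact_force: [0.7, 0.5, -5.3]
opening: 0.733
```

Request:
send_rows(translation=[[0,0,0.08],[0,0,0.04],[0,0,0.03],[0,0,0]], rotation=[[0,0,0],[0,0,0],[0,0,0],[0,0,0]], grip=[50,50,50,50])

```text
time: 38.88
eef_pos: [0.4593, -0.3433, 0.0445]
tcp_rot: [1.0, 0.0, 0.0, 0.0]
contact_force: [-0.6, 0.0, -5.6]
opening: 0.733
```

Request:
send_rows(translation=[[0,0,0.04],[0,0,0.04],[0,0,0],[0,0,0]], rotation=[[0,0,0],[0,0,0],[0,0,0],[0,0,0]], grip=[50,50,50,50])

```text
time: 39.38
eef_pos: [0.4594, -0.3435, 0.0428]
tcp_rot: [1.0, 0.0, -0.0, 0.0]
contact_force: [-2.5, 1.5, 1.8]
opening: 0.732
```

Request:
send_rows(translation=[[0,0,0],[0,0,0],[0,0,-0.4],[0,0,-0.8],[0,0,-1]], rotation=[[0,0,0],[0,0,0],[0,0,0],[0,0,0],[0,0,0]], grip=[80,85,85,85,85], squeeze=40)

```text
time: 40.0
eef_pos: [0.4593, -0.3433, 0.109]
tcp_rot: [1.0, 0.0, -0.0, -0.0]
contact_force: [0.4, -0.3, -0.4]
opening: 0.995
```

Request:
send_rows(translation=[[0,0,-1],[0,0,-1],[0,0,-1],[0,0,-1],[0,0,-1]], rotation=[[0,0,0],[0,0,-1],[0,0,-1],[0,0,-1],[0,0,-1]], grip=[85,85,85,85,85])

```text
time: 40.62
eef_pos: [0.4594, -0.3434, 0.2602]
tcp_rot: [0.985, 0.175, 0.001, 0.001]
contact_force: [0.1, -0.7, -0.6]
opening: 0.994
```

Request:
send_rows(translation=[[0,0,-1],[0,0,-0.5],[0,0,0],[0,0,0],[0,0,0]], rotation=[[0,0,-1],[0,0,-1],[0,0,-1],[0,0,-1],[0,0,-1]], grip=[50,50,50,50,50])

```text
time: 41.25
eef_pos: [0.4594, -0.3434, 0.3042]
tcp_rot: [0.923, 0.384, 0.0, 0.001]
contact_force: [-0.7, 0.0, 0.1]
opening: 0.589
```

Request:
send_rows(translation=[[0,0,0],[0,0,0],[0,0,0],[0,0,0],[0,0,0]], rotation=[[0,0,-1],[0,0,-1],[0,0,-1],[0,0,-1],[0,0,-1]], grip=[50,50,50,50,50])

```text
time: 41.88
eef_pos: [0.4594, -0.3434, 0.3042]
tcp_rot: [0.818, 0.575, 0.0, 0.001]
contact_force: [-0.5, 0.4, -0.1]
opening: 0.584
```

Request:
send_rows(translation=[[0,0,0],[0,0,0],[0,0,0],[0,0,0]], rotation=[[0,0,-1],[0,0,-1],[0,0,-1],[0,0,-1]], grip=[50,50,50,50])

```text
time: 42.38
eef_pos: [0.4594, -0.3434, 0.3042]
tcp_rot: [0.706, 0.708, -0.0, 0.001]
contact_force: [0.2, -0.6, 0.8]
opening: 0.585
```

Request:
send_rows(translation=[[0.5,0,0],[1,0,0],[1,0,0],[1,0,0],[1,0,0]], rotation=[[0,0,0],[0,0,0],[0,0,0],[0,0,0],[0,0,0]], grip=[50,50,50,50,50])

```text
time: 43.0
eef_pos: [0.459, -0.2065, 0.3036]
tcp_rot: [0.707, 0.707, 0.0, 0.0]
contact_force: [-0.5, 0.1, 0.9]
opening: 0.586
```

```bash
python3 - <<'E'
from h import *
s=ctrl.get_state(); print(s['time'],s['eef_pos'],R.from_quat(s['tcp_rot']).as_matrix().round(3).tolist())
c=shot('top'); im=c['image']; cv2.imwrite('pics/t3.png',cv2.resize(im[130:290,80:410],None,fx=2.4,fy=2.4))
print(proj(c,[[.459,-.343,.088]]))
E
```

```text
43.0 [ 0.45904585 -0.20648674  0.30362574] [[0.001, 1.0, 0.001], [1.0, -0.001, -0.0], [-0.0, 0.001, -1.0]]
[[362.12832107 223.72083393]]
```

View pics/t3.png

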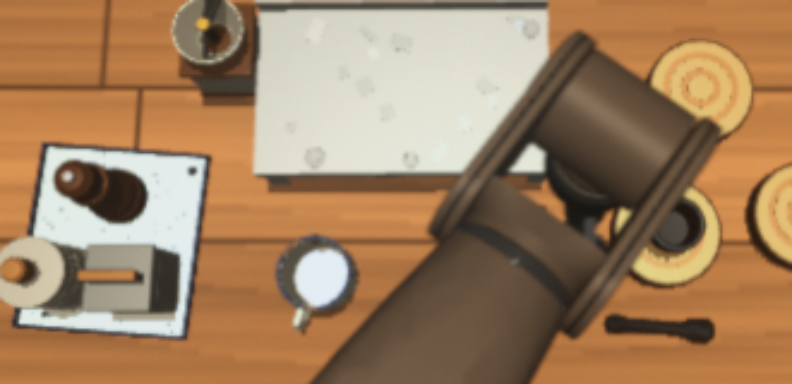

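The mortar is centred on the block: rim at (677,226), i.e. image (362.1,224.2), against a predicted (362.1,223.7). All three things stand upright on the tray. Now back for the tin.

Request:
send_rows(translation=[[1,0,0],[1,0,0],[1,0,0],[1,0,0],[1,0,0]], rotation=[[0,0,0],[0,0,0],[0,0,0],[0,0,0],[0,0,0]], grip=[50,50,50,50,50])

```text
time: 43.68
eef_pos: [0.4588, -0.0569, 0.3036]
tcp_rot: [0.707, 0.707, 0.0, 0.0]
contact_force: [0.5, -0.8, -0.7]
opening: 0.586
```

Request:
send_rows(translation=[[1,0,0],[1,0,0],[1,0,0],[1,0,0],[1,-0.2,0]], rotation=[[0,0,0],[0,0,0],[0,0,0],[0,0,0],[0,0,0]], grip=[50,50,50,50,50])

```text
time: 44.3
eef_pos: [0.4527, 0.093, 0.3035]
tcp_rot: [0.707, 0.707, 0.0, 0.0]
contact_force: [0.9, -0.1, 0.3]
opening: 0.585
```

Request:
send_rows(translation=[[1,-0.2,0],[1,-0.2,0],[1,-0.2,0],[1,-0.2,0],[1,-0.2,0]], rotation=[[0,0,0],[0,0,0],[0,0,0],[0,0,0],[0,0,0]], grip=[50,50,50,50,50])

```text
time: 44.92
eef_pos: [0.4223, 0.2429, 0.3036]
tcp_rot: [0.707, 0.707, 0.001, 0.0]
contact_force: [1.1, 0.2, 0.8]
opening: 0.587
```

Request:
send_rows(translation=[[1,-0.2,0],[1,-0.2,0],[1,-0.2,0.5],[1,-0.1,0.8],[0.5,0,1]], rotation=[[0,0,0],[0,0,0],[0,0,0],[0,0,0],[0,0,0]], grip=[50,50,50,50,50])

```text
time: 45.55
eef_pos: [0.4015, 0.3785, 0.2347]
tcp_rot: [0.707, 0.707, 0.001, 0.0]
contact_force: [0.5, -0.2, -0.2]
opening: 0.588
```

Request:
send_rows(translation=[[0,0,1],[0,0,0.4],[0,0,0],[0,0,0]], rotation=[[0,0,0],[0,0,0],[0,0,0],[0,0,0]], grip=[50,50,50,50])

```text
time: 46.05
eef_pos: [0.4028, 0.377, 0.1938]
tcp_rot: [0.707, 0.707, 0.001, 0.0]
contact_force: [-0.6, 0.4, 0.2]
opening: 0.582
```

Request:
send_rows(translation=[[0,-0.03,0.5],[0,0,0.9],[0,0,0.8],[0,0,0.39],[0,0,0]], rotation=[[0,0,0],[0,0,0],[0,0,0],[0,0,0],[0,0,0]], grip=[50,50,50,50,50])

```text
time: 46.68
eef_pos: [0.4007, 0.3763, 0.1134]
tcp_rot: [0.707, 0.707, -0.001, -0.0]
contact_force: [-0.2, 0.0, -0.4]
opening: 0.583
```

Request:
send_rows(translation=[[0,0,0],[0,0,0],[0,0,0],[0,0,0]], rotation=[[0,0,0],[0,0,0],[0,0,0],[0,0,0]], grip=[35,18,18,18], squeeze=40)

```text
time: 47.18
eef_pos: [0.4016, 0.3772, 0.1157]
tcp_rot: [0.707, 0.707, 0.001, 0.0]
contact_force: [-2.1, -0.6, 6.1]
opening: 0.31
```

Request:
send_rows(translation=[[0,0,-0.3],[0,0,-0.8],[0,0,-1],[0,0,-1],[0,0,-1]], rotation=[[0,0,0],[0,0,0],[0,0,0],[0,0,0],[0,0,0]], grip=[18,18,18,18,18])

```text
time: 47.8
eef_pos: [0.4007, 0.3761, 0.2373]
tcp_rot: [0.707, 0.707, -0.001, 0.0]
contact_force: [0.2, 0.2, -2.6]
opening: 0.311
```

Request:
send_rows(translation=[[0,0,-1],[-0.3,0,-1],[-0.8,0,-0.38],[-1,0,0],[-1,0,0]], rotation=[[0,0,0],[0,0,0],[0,0,0],[0,0,0],[0,0,0]], grip=[18,18,18,18,18])

```text
time: 48.42
eef_pos: [0.4008, 0.2825, 0.308]
tcp_rot: [0.707, 0.707, -0.001, 0.0]
contact_force: [0.2, 0.1, -2.8]
opening: 0.311
```

Request:
send_rows(translation=[[-1,0,0],[-1,0,0],[-1,0,0],[-1,0,0],[-1,0.2,0]], rotation=[[0,0,0],[0,0,0],[0,0,0],[0,0,0],[0,0,0]], grip=[18,18,18,18,18])

```text
time: 49.05
eef_pos: [0.4065, 0.1326, 0.3078]
tcp_rot: [0.707, 0.707, -0.001, -0.0]
contact_force: [0.7, -0.8, -3.0]
opening: 0.311
```

Request:
send_rows(translation=[[-1,0.5,0],[-0.8,0.7,0],[-0.7,1,0],[-0.7,1,0],[-0.7,1,0]], rotation=[[0,0,0],[0,0,0],[0,0,0],[0,0,0],[0,0,0]], grip=[18,18,18,18,18])

```text
time: 49.68
eef_pos: [0.5337, 0.0158, 0.3077]
tcp_rot: [0.707, 0.707, -0.001, -0.001]
contact_force: [0.1, 0.1, -3.5]
opening: 0.309
```

Request:
send_rows(translation=[[-0.7,1,0],[-0.7,1,0],[-0.7,1,0],[-0.5,0.5,0],[0,0,0]], rotation=[[0,0,0],[0,0,0],[0,0,0],[0,0,0],[0,0,0]], grip=[18,18,18,18,18])

```text
time: 50.3
eef_pos: [0.6383, -0.0624, 0.3068]
tcp_rot: [0.708, 0.707, -0.001, -0.001]
contact_force: [0.1, 1.0, -3.1]
opening: 0.309
```

Request:
send_rows(translation=[[0,0,0],[0,0,0]], rotation=[[0,0,0],[0,0,0]], grip=[18,18])

```text
time: 50.55
eef_pos: [0.6377, -0.0606, 0.3087]
tcp_rot: [0.707, 0.708, -0.0, -0.0]
contact_force: [-0.5, 0.8, -1.9]
opening: 0.31
```

Request:
send_rows(translation=[[-0.6,0.2,0],[-0.7,0.22,0],[-0.28,0,0.5],[0,0,0.9],[0,0,0.9]], rotation=[[0,0,0],[0,0,0],[0,0,0],[0,0,0],[0,0,0]], grip=[18,18,18,18,18])

```text
time: 51.18
eef_pos: [0.6504, -0.1095, 0.2376]
tcp_rot: [0.707, 0.707, -0.0, -0.001]
contact_force: [-0.8, 1.2, -3.0]
opening: 0.31
```

Request:
send_rows(translation=[[0,0,0.6],[0,0,0.3],[0,0,0.1],[0,0,0],[0,0,0]], rotation=[[0,0,0],[0,0,0],[0,0,0],[0,0,0],[0,0,0]], grip=[18,18,18,18,18])

```text
time: 51.8
eef_pos: [0.6515, -0.1088, 0.2111]
tcp_rot: [0.707, 0.707, 0.001, 0.001]
contact_force: [-0.0, 0.7, -3.1]
opening: 0.307
```

Request:
send_rows(translation=[[0.02,-0.02,0.2],[0,0,0.08],[0,0,0.05],[0,0,0.02],[0,0,0]], rotation=[[0,0,0],[0,0,0],[0,0,0],[0,0,0],[0,0,0]], grip=[18,18,18,18,18])

```text
time: 52.42
eef_pos: [0.6505, -0.1082, 0.2018]
tcp_rot: [0.707, 0.707, -0.0, 0.0]
contact_force: [-3.6, 0.8, 6.1]
opening: 0.312
```

Request:
send_rows(translation=[[0,0,0],[0,0,0],[0,0,-0.6],[0,0,-1],[0,0,-1]], rotation=[[0,0,0],[0,0,0],[0,0,0],[0,0,0],[0,0,0]], grip=[45,50,50,50,50])

```text
time: 53.05
eef_pos: [0.6506, -0.1081, 0.2793]
tcp_rot: [0.707, 0.707, 0.0, 0.001]
contact_force: [-0.1, -0.0, -0.3]
opening: 0.588
```

Request:
send_rows(translation=[[0.5,-0.2,-0.4],[1,-0.4,0],[1,-0.4,0],[1,-0.4,0],[1,-0.4,0]], rotation=[[0,0,0],[0,0,0],[0,0,0],[0,0,0],[0,0,0]], grip=[65,65,65,65,65])

```text
time: 53.68
eef_pos: [0.595, 0.0288, 0.2889]
tcp_rot: [0.707, 0.707, -0.0, -0.001]
contact_force: [0.7, 0.3, 0.4]
opening: 0.761
```

Request:
send_rows(translation=[[1,-0.4,0],[1,-0.4,0],[1,-0.4,0],[1,-0.4,0],[1,-0.4,0]], rotation=[[0,0,0],[0,0,0],[0,0,0],[0,0,0],[0,0,0]], grip=[65,65,65,65,65])

```text
time: 54.3
eef_pos: [0.5347, 0.1786, 0.2889]
tcp_rot: [0.707, 0.707, -0.0, -0.0]
contact_force: [0.4, -0.3, -0.2]
opening: 0.762
```

Request:
send_rows(translation=[[1,-0.4,0],[1,-0.4,0],[1,-0.2,0],[1,0,0],[0.9,0,0.3]], rotation=[[0,0,0],[0,0,0],[0,0,0],[0,0,0],[0,0,0]], grip=[65,65,65,65,65])

```text
time: 54.92
eef_pos: [0.5052, 0.3257, 0.2809]
tcp_rot: [0.707, 0.708, 0.001, 0.0]
contact_force: [-0.6, 0.1, 0.6]
opening: 0.761
```

Request:
send_rows(translation=[[0,0,0.8],[0,0,1],[0,0,0.5],[0,0,0],[0,0,0]], rotation=[[0,0,0],[0,0,0],[0,0,0],[0,0,0],[0,0,0]], grip=[65,65,65,65,65])

```text
time: 55.55
eef_pos: [0.5067, 0.3242, 0.2127]
tcp_rot: [0.707, 0.707, 0.001, 0.0]
contact_force: [-0.5, 1.4, 0.3]
opening: 0.758
```

Request:
send_rows(translation=[[0,-0.1,0.5],[0,0,1],[0,0,1],[0,0,0.7],[0,0,0.34]], rotation=[[0,0,0],[0,0,0],[0,0,0],[0,0,0],[0,0,0]], grip=[65,65,65,65,65])

```text
time: 56.18
eef_pos: [0.5023, 0.3235, 0.1033]
tcp_rot: [0.707, 0.707, -0.001, -0.0]
contact_force: [-0.2, -0.6, 0.9]
opening: 0.759
```

Request:
send_rows(translation=[[0,0,0],[0,0,0],[0,0,0],[0,0,0],[0,0,0]], rotation=[[0,0,0],[0,0,0],[0,0,0],[0,0,0],[0,0,0]], grip=[65,50,35,35,35])

```text
time: 56.8
eef_pos: [0.5035, 0.3243, 0.1065]
tcp_rot: [0.707, 0.707, 0.001, 0.0]
contact_force: [-2.3, 0.2, 6.5]
opening: 0.504
```

Request:
send_rows(translation=[[0,0,-0.3],[0,0,-0.8],[0,0,-1],[0,0,-1],[0,0,-1]], rotation=[[0,0,0],[0,0,0],[0,0,0],[0,0,0],[0,0,0]], grip=[35,35,35,35,35])

```text
time: 57.42
eef_pos: [0.5029, 0.3235, 0.2283]
tcp_rot: [0.707, 0.707, -0.0, 0.0]
contact_force: [-0.6, 0.1, -2.0]
opening: 0.503
```

Request:
send_rows(translation=[[0,0,-1],[0,0,-1],[-0.5,0,-0.4],[-1,0,0],[-1,0,0]], rotation=[[0,0,0],[0,0,0],[0,0,0],[0,0,0],[0,0,0]], grip=[35,35,35,35,35])

```text
time: 58.05
eef_pos: [0.5026, 0.2471, 0.2987]
tcp_rot: [0.707, 0.707, -0.001, -0.0]
contact_force: [-0.2, -0.6, -3.6]
opening: 0.496
```

Request:
send_rows(translation=[[-1,0,0],[-1,0,0],[-1,0,0],[-0.8,0.5,0],[-0.8,0.8,0]], rotation=[[0,0,0],[0,0,0],[0,0,0],[0,0,0],[0,0,0]], grip=[35,35,35,35,35])

```text
time: 58.68
eef_pos: [0.5415, 0.1091, 0.2987]
tcp_rot: [0.707, 0.707, -0.001, -0.0]
contact_force: [-1.0, 0.6, -2.1]
opening: 0.498
```

Request:
send_rows(translation=[[-0.8,1,0],[-0.6,1,0],[-0.4,1,0],[-0.1,0.5,0],[0,0,0]], rotation=[[0,0,0],[0,0,0],[0,0,0],[0,0,0],[0,0,0]], grip=[35,35,35,35,35])

```text
time: 59.3
eef_pos: [0.647, 0.0535, 0.2987]
tcp_rot: [0.707, 0.707, -0.001, -0.001]
contact_force: [-0.5, -0.1, -2.6]
opening: 0.503
```

Request:
send_rows(translation=[[0,0,0],[0,0,0.8],[0,0,0.9],[0,0,0],[0,0,0]], rotation=[[0,0,0],[0,0,0],[0,0,0],[0,0,0],[0,0,0]], grip=[35,35,35,35,35])

```text
time: 59.92
eef_pos: [0.6473, 0.0543, 0.2505]
tcp_rot: [0.707, 0.707, 0.001, 0.001]
contact_force: [-0.1, -0.4, -1.4]
opening: 0.497
```

Request:
send_rows(translation=[[0,0.08,0.4],[0,0,0.7],[0,0,0.4],[0,0,0.2],[0,0,0]], rotation=[[0,0,0],[0,0,0],[0,0,0],[0,0,0],[0,0,0]], grip=[35,35,35,35,35])

```text
time: 60.55
eef_pos: [0.6493, 0.054, 0.1971]
tcp_rot: [0.707, 0.707, -0.0, -0.001]
contact_force: [0.0, -0.2, -2.3]
opening: 0.5
```

Request:
send_rows(translation=[[0,0,0.1],[0,0,0.06],[0,0,0.05],[0,0,0],[0,0,0]], rotation=[[0,0,0],[0,0,0],[0,0,0],[0,0,0],[0,0,0]], grip=[35,35,35,35,35])

```text
time: 61.18
eef_pos: [0.6499, 0.0539, 0.1926]
tcp_rot: [0.707, 0.707, 0.0, 0.0]
contact_force: [-1.5, -0.4, 1.6]
opening: 0.501
```

Request:
send_rows(translation=[[0,0,0],[0,0,0],[0,0,-0.6],[0,0,-1],[0,0,-1]], rotation=[[0,0,0],[0,0,0],[0,0,0],[0,0,0],[0,0,0]], grip=[60,65,65,65,65])

```text
time: 61.8
eef_pos: [0.65, 0.0539, 0.2721]
tcp_rot: [0.707, 0.707, 0.001, 0.001]
contact_force: [-0.1, -0.0, -0.6]
opening: 0.762
```

Request:
send_rows(translation=[[0,-0.5,-0.5],[0.9,-1,0],[0.9,-1,0],[0.9,-1,0],[0.9,-1,0]], rotation=[[0,0,0],[0,0,0],[0,0,0],[0,0,0],[0,0,0]], grip=[40,40,40,40,40])

```text
time: 62.42
eef_pos: [0.514, 0.1627, 0.2865]
tcp_rot: [0.707, 0.707, 0.001, 0.001]
contact_force: [-0.3, -0.7, -0.1]
opening: 0.467
```

Request:
send_rows(translation=[[0.9,-1,0],[0.9,-1,0],[0.9,-1,0],[0.8,-0.7,0],[0.47,-0.27,0]], rotation=[[0,0,0],[0,0,0],[0,0,0],[0,0,0],[0,0,0]], grip=[40,40,40,40,40])

```text
time: 63.05
eef_pos: [0.3949, 0.282, 0.2864]
tcp_rot: [0.706, 0.708, 0.001, 0.001]
contact_force: [0.1, 0.7, 0.2]
opening: 0.472
```

Request:
send_rows(translation=[[0,0,0.6],[0,0,1],[0,0,0.9],[0,0,0],[0,0,0]], rotation=[[0,0,0],[0,0,0],[0,0,0],[0,0,0],[0,0,0]], grip=[40,40,40,40,40])

```text
time: 63.68
eef_pos: [0.3963, 0.2806, 0.2102]
tcp_rot: [0.707, 0.707, 0.0, 0.0]
contact_force: [-0.7, -0.1, 0.9]
opening: 0.471
```

Request:
send_rows(translation=[[0.01,0,0.5],[0,0,1],[0,0,0.9],[0,0,0.6],[0,0,0.22]], rotation=[[0,0,0],[0,0,0],[0,0,0],[0,0,0],[0,0,0]], grip=[40,40,40,40,40])

```text
time: 64.3
eef_pos: [0.3949, 0.281, 0.1119]
tcp_rot: [0.707, 0.707, -0.001, -0.0]
contact_force: [-0.5, 0.3, 0.5]
opening: 0.467
```

Request:
send_rows(translation=[[0,0,0],[0,0,0],[0,0,0],[0,0,0],[0,0,0]], rotation=[[0,0,0],[0,0,0],[0,0,0],[0,0,0],[0,0,0]], grip=[40,20,5,5,5])

```text
time: 64.92
eef_pos: [0.3957, 0.2816, 0.1142]
tcp_rot: [0.707, 0.707, 0.0, -0.0]
contact_force: [-3.3, 1.0, 5.7]
opening: 0.128
```

Request:
send_rows(translation=[[0,0,-0.3],[0,0,-0.8],[0,0,-1],[0,0,-1],[0,0,-1]], rotation=[[0,0,0],[0,0,0],[0,0,0],[0,0,0],[0,0,0]], grip=[5,5,5,5,5])

```text
time: 65.55
eef_pos: [0.3949, 0.2808, 0.236]
tcp_rot: [0.707, 0.707, -0.001, -0.0]
contact_force: [-0.1, 0.2, -3.6]
opening: 0.131
```

Request:
send_rows(translation=[[0,0,-1],[-0.2,0.1,-0.8],[-0.6,0.3,-0.3],[-1,0.5,0],[-1,0.5,0]], rotation=[[0,0,0],[0,0,0],[0,0,0],[0,0,0],[0,0,0]], grip=[5,5,5,5,5])

```text
time: 66.18
eef_pos: [0.4373, 0.1963, 0.2982]
tcp_rot: [0.707, 0.707, -0.001, -0.0]
contact_force: [1.2, 0.4, -4.6]
opening: 0.129
```

Request:
send_rows(translation=[[-1,0.6,0],[-1,0.6,0],[-1,0.6,0],[-1,0.6,0],[-1,0.6,0]], rotation=[[0,0,0],[0,0,0],[0,0,0],[0,0,0],[0,0,0]], grip=[5,5,5,5,5])

```text
time: 66.8
eef_pos: [0.5275, 0.0461, 0.2979]
tcp_rot: [0.707, 0.707, -0.001, -0.001]
contact_force: [-0.0, 0.0, -3.2]
opening: 0.131
```

Request:
send_rows(translation=[[-1,0.7,0],[-0.8,0.7,0],[-0.6,0.4,0],[-0.2,0.2,0],[0,0,0]], rotation=[[0,0,0],[0,0,0],[0,0,0],[0,0,0],[0,0,0]], grip=[5,5,5,5,5])

```text
time: 67.42
eef_pos: [0.5874, -0.0305, 0.2987]
tcp_rot: [0.707, 0.707, -0.0, -0.001]
contact_force: [0.0, 1.1, -4.3]
opening: 0.13
```

Request:
send_rows(translation=[[0,0,0.5],[0,0,0.9],[0,0,0.6],[0,0,0],[0,0,0]], rotation=[[0,0,0],[0,0,0],[0,0,0],[0,0,0],[0,0,0]], grip=[5,5,5,5,5])

```text
time: 68.05
eef_pos: [0.588, -0.0306, 0.24]
tcp_rot: [0.707, 0.707, 0.0, 0.001]
contact_force: [-0.5, 0.3, -3.1]
opening: 0.13
```

Request:
send_rows(translation=[[0,0.02,0.4],[0,0,0.5],[0,0,0.25],[0,0,0],[0,0,0]], rotation=[[0,0,0],[0,0,0],[0,0,0],[0,0,0],[0,0,0]], grip=[5,5,5,5,5])

```text
time: 68.68
eef_pos: [0.5884, -0.0308, 0.2049]
tcp_rot: [0.707, 0.707, 0.0, 0.0]
contact_force: [-0.4, -0.2, -3.6]
opening: 0.126
```

Request:
send_rows(translation=[[0,0,0.1],[0,0,0.06],[0,0,0.03],[0,0,0],[0,0,0]], rotation=[[0,0,0],[0,0,0],[0,0,0],[0,0,0],[0,0,0]], grip=[5,5,5,5,5])

```text
time: 69.3
eef_pos: [0.5885, -0.0308, 0.2002]
tcp_rot: [0.707, 0.707, 0.0, 0.001]
contact_force: [-2.5, -0.4, 4.6]
opening: 0.13
```

Contact. I release, rise, and move to the first wrist viewpoint (0.6205,-0.0615,0.399), which allows a direct before/after comparison.

Request:
send_rows(translation=[[0,0,0],[0,0,0],[0,0,-0.5],[0,0,-1],[0,0,-1]], rotation=[[0,0,0],[0,0,0],[0,0,0],[0,0,0],[0,0,0]], grip=[30,40,40,40,40])

```text
time: 69.92
eef_pos: [0.5884, -0.0307, 0.2756]
tcp_rot: [0.707, 0.707, 0.0, 0.0]
contact_force: [0.8, 0.1, 0.5]
opening: 0.462
```

Request:
send_rows(translation=[[0,0,-1],[0,0,-1],[-0.5,0.5,-1],[-0.52,0.57,-0.8],[0,0,-0.3]], rotation=[[0,0,0],[0,0,0],[0,0,0],[0,0,0],[0,0,0]], grip=[60,60,60,60,60])

```text
time: 70.55
eef_pos: [0.6212, -0.0622, 0.3995]
tcp_rot: [0.707, 0.707, 0.001, 0.002]
contact_force: [-0.6, 0.6, 0.1]
opening: 0.704
```

Request:
send_rows(translation=[[0,0,0],[0,0,0],[0,0,0],[0,0,0]], rotation=[[0,0,0],[0,0,0],[0,0,0],[0,0,0]], grip=[60,60,60,60])

```text
time: 71.05
eef_pos: [0.62, -0.0609, 0.3962]
tcp_rot: [0.707, 0.707, -0.0, -0.001]
contact_force: [0.1, 0.4, -0.1]
opening: 0.703
```

```bash
python3 - <<'E'
from h import *; import pickle
s=ctrl.get_state(); print(s['time'],s['eef_pos'])
c=shot('wrist'); a=pickle.load(open('w1.pkl','rb'))
pickle.dump(c,open('w3.pkl','wb')); cv2.imwrite('pics/w3.png',cv2.resize(c['image'],(800,600)))
def feats(c):
    hsv=cv2.cvtColor(c['image'],cv2.COLOR_BGR2HSV); m=cv2.inRange(hsv,(5,130,60),(20,255,255))
    _,l,st,ce=cv2.connectedComponentsWithStats(m)
    for n,u,v,z in (('bar',251,155,.222),('knob',317,233,.228)):
        i=l[v,u]; print(n,st[i],onz(c,[ce[i]],z)[0].round(4))
feats(a);feats(c)
# template shift of patches between the two views, onto the object plane
for n,(x,y,w,h),z in (('caddy',(215,110,80,80),.19),('tin',(275,190,80,70),.2),('mill',(290,30,54,45),.22)):
    t=a['image'][y:y+h,x:x+w]; r=cv2.matchTemplate(c['image'],t,cv2.TM_CCOEFF_NORMED); _,q,_,p=cv2.minMaxLoc(r)
    print(n,q,(onz(c,[(p[0]+w/2,p[1]+h/2)],z)-onz(a,[(x+w/2,y+h/2)],z))[0].round(4))
E
```

```text
71.05 [ 0.61997391 -0.06092368  0.39623527]
bar [244 123  15  66 814] [ 0.588  -0.0297  0.222 ]
knob [304 221  27  32 691] [ 0.6491 -0.1067  0.228 ]
bar [245 124  14  67 832] [ 0.5881 -0.0297  0.222 ]
knob [304 224  28  32 705] [ 0.6487 -0.1074  0.228 ]
caddy 0.9733132123947144 [0.0005 0.     0.    ]
tin 0.9870254397392273 [ 0.0002 -0.0004  0.    ]
mill 0.9913391470909119 [-0.0001 -0.0005  0.    ]
```

View pics/w3.png

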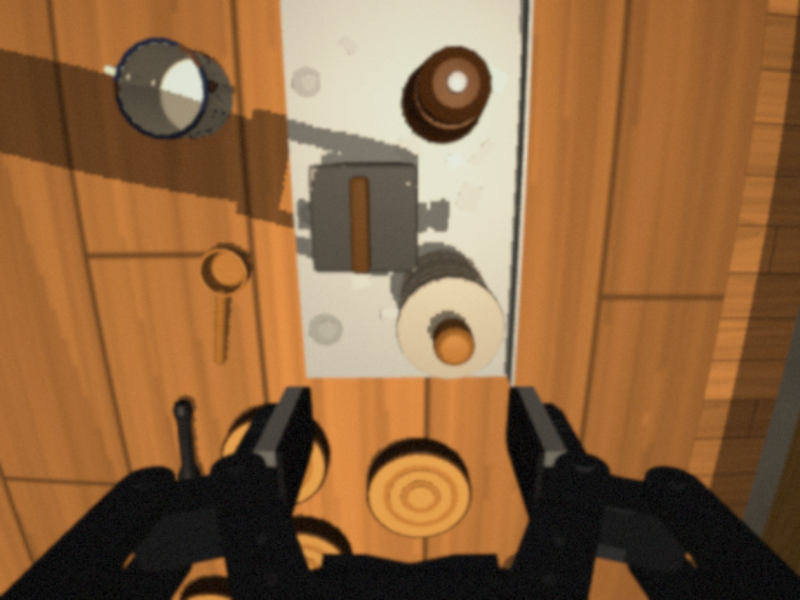

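The caddy (363,217), tin (450,322) and mill (450,90) are within 1 mm of where they started. The mug (163,88), scoop (226,270) and pestle (186,440) look unchanged. The mortar's seat was already checked and the gripper is clear, so I hand in.

```bash
python3 - <<'E'
from h import *
print(ctrl.get_state()['contact_force']); print(ticket.sign_off())
E
```

```text
[0.82883326 0.58963933 0.97482924]
the job is handed in; nothing more can be done
None
```

The job is done and handed in at about 71 s of the 134 s allowed. I moved the caddy, pepper mill and bean tin to the tray and stood the mortar on the pounding block nearest the base. Then I put the tin, mill and caddy back on the shelf.

- **Shelf items:** comparing wrist pictures from nearly the same viewpoint before and after, all three stand upright within about 1 mm of where they started.
- **Mortar:** seen from the top camera after release, its rim was within about half a pixel of the block's centre. I did not look at it again after that.
- **Mug, scoop and pestle:** they look unmoved in the last picture, by eye only.
- **Forces:** every set-down ended in light contact, about 7 N or less, and none of the checks failed or disagreed.

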